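# Clamp a painted moulding block in the jig with a flip-lever screw

## Task

Clamp the teal moulding block in its jig: by the upright orange lever, screw the clamp down clockwise until its foot is snug on the block (felt as a firm rise in turning resistance, not cranked hard enough to dent the paint), then fold the lever all the way down flat so that it locks. Let go, and leave the block where it sits and the other things on the bench alone.

Things in the scene. Friction and masses are not known exactly. Their poses are not given: they have to be found in the camera images.
- head: Dark steel screw head of the clamp, 32 mm across, its two cheeks reaching 10 mm above the origin. Origin on the vertical screw axis at the lever's hinge pin, some 136 mm above the bench at the start; z up, x is the horizontal direction towards which the lever folds, y along the hinge pin. It turns with the lever; clockwise seen from above drives it down, 4 mm per rad (fast thread).
- screw_axis (a point): Point on the fixed screw axis, 100 mm above the bench. It takes some 0.8 to 3.3 rad to snug; how far differs and cannot be seen. The screw's friction is 0.25 N m, against the last motion (even a small swing back as you stop), so compare like readings: once the sprung foot touches, they shift by about 0.24 N m per rad, against tightening. Snug: a shift of 0.12 N m (0.06 to 0.17). It stays when let go.
- lever (a joint): Fold angle of the lever: 0 upright, 1.571 folded flat (horizontal, pointing along the head's x). A stiff self-locking cam: it stays where it is left, needs some 2 to 5 N at its tip, and closing it presses the foot down another 1.2 mm.
- lever_tip (a point): Free end of the orange lever, on its centre line 80 mm from the hinge pin. The lever is a flat bar 12 mm thick (along the head's x when upright) and 22 mm wide (along the head's y), free to grip over its upper 65 mm; z points along the lever from pin to tip.
- block: Teal painted moulding block, 102 x 130 x 22 mm, loose in the jig under the clamp's foot between four wooden stops. Origin at the centre of its underside.
- jig: Dark wooden jig fixed to the bench, bed 160 x 300 x 18 mm (x, y, z); origin on the bench below the screw axis. A steel post, 125 mm along its +y, carries the blue clamp arm (highest point about 102 mm); the folded lever clears it in every direction.
- hammer: Claw hammer lying on the bench, a bystander; origin near its middle.
- driver: Screwdriver with red handle lying on the bench, a bystander.
- glue: White glue bottle, 56 mm across and 150 mm tall, upright, a bystander; origin under its centre.
- offcut1: Pale wooden offcut 70 x 45 x 20 mm, a bystander.
- offcut2: Brown wooden offcut 80 x 50 x 25 mm, a bystander.
- laminate: Striped laminated block 90 x 60 x 35 mm, a bystander.
- shim: Small pale wooden shim, 35 x 45 x 12 mm, lying on the jig's bed at its -y end, a bystander.
Mind the look-alikes: they are no part of the job. Leave any purple or white look-alike of the block alone.

How it is judged (in metres and radians):
On the way, in this order (a step that is already met when the one before it is completed fails the run):
1. with the lever still up, the foot is screwed down snug on the block (contact force between head and block above 10 N and value of joint lever below 0.35 rad), for 0.2 s.
2. the lever is folded down flat (value of joint lever above 1.48 rad), for 0.2 s.
At the end, for the whole second after the job is handed in: Lever folded flat (above 1.48 rad), the foot pressing the block with 25 to 66 N, the block within 10 mm of where it was (value of joint lever above 1.48 rad and contact force between head and block between 25 and 66 N and distance of block from where it was at the start of the episode below 0.01 m); the robot touches nothing.
It fails at once if the foot presses the block with more than 75 N (dented paint) (contact force between head and block above 75 N).
It fails at once if the block is pushed out of place by more than 10 mm (distance of block from where it was at the start of the episode above 0.01 m).
It fails at once if a bystander (hammer, screwdriver, glue, offcuts, laminated block, shim) is moved by more than 30 mm (distance of any of hammer, driver, glue, offcut1, offcut2, laminate, shim from where it was at the start of the episode above 0.03 m).
It also fails if it takes over 72 s, if anything falls off the work surface, if the arm or the gripper's body presses on something with over 40 N, if the wrist force passes 120 N, or if a joint passes its speed limit or range.

## Robot

A 6-joint arm with a two-finger parallel gripper is mounted at the origin on the work surface. World frame = base frame: x ahead of the robot, y to its left, z up, the work surface at z = 0. Lengths are in mm, angles in rad, forces in N, time in s.
With the tool pointing down it reaches from about 275 to 825 mm from the base axis. Payload 5.2 kg.
Tool frame: the origin (TCP) lies at the centre of the arm's flange, where the gripper is bolted on; the fingertips stand 186 mm ahead of it and the grasp point (between the pads) lies 167 mm ahead of it (arm.tcp_to_grasp is the distance from the TCP to the grasp point, in mm); z points along the fingers, y is the line along which they close (so a half turn about z gives the same grasp; the last joint's range is limited). The gripper opens to 93 mm and grips with 3 to 60 N. Pads are 15 mm wide; open, the fingers measure 128 mm over their backs; the gripper's body (75 mm by 188 mm) begins 65 mm behind the grasp point.
Start: joints at [-1.542, 0.259, 1.535, -0, 1.348, -0.203], TCP at [126.372, -535.291, 404.753] pointing down, gripper open.
Joint ranges: [-3.14, 3.14], [-0.91, 2.08], [0.19, 2.58], [-1.22, 4.36], [0.22, 2.71], [-3.12, 3.12]. Speed limits (rad/s): [2.57, 2.57, 3.14, 3.14, 3.14, 3.14].

## Interface

Orientations are given as [roll, pitch, yaw] about the fixed x, y, z axes, in that order (R = Rz(yaw) Ry(pitch) Rx(roll)).
In Python, from cell import arm, cams, job gives the robot as it stands.
- The arm moves only by the shell command python3 -m pendant 'ROWS' [FORCE]. ROWS is text: rows parted by semicolons, each of 7 numbers parted by spaces: the shift along the world's x, y, z as a fraction of full scale, then the turn, a rotation vector about the world's x, y, z as a fraction of full scale, then the opening, from -1 (shut) to 1 (fully open). In form: x y z wx wy wz grip; .... A call has 1 to 20 rows; each row is the pose to reach, as a shift and turn from the pose commanded when the call began; what a row does not reach only later rows make up. Full scale, the value 1, is 0.4 m for a shift and 45 degrees for a turn. A row lasts 1/8 s, in which the tool goes at most 62.5 mm and 10.7 degrees, less where a joint would pass 70% of its speed; a pose out of reach is approached as far as the arm can. A call with a number of a shift or a turn outside -1 to 1 is refused whole. A call with a gripper value outside its range is refused whole. The fingers move at their own pace and stop on an object; FORCE is the grip in N (left out, the last holds). Time passes only in rows, so rows that repeat a pose let the fingers close. It gives the time, the measured TCP pose, the force, the opening and the grip force at its end, in the units of the state.
- arm.state(): the state, without advancing time (a new reading comes with each control period).
- cams.capture(name): name is "side" or "top" or "wrist"; returns a dict with "pixels" (480x640x3 uint8, blue, green, red), "range_z" (480x640 float32, mm along the optical axis (not along the pixel's ray), 0 where there is no reading), "fx", "fy", "cx", "cy" (pixels), "cam_to_world" (4x4, takes a point from camera to world coordinates); the wrist camera has in their place "mount" (4x4, takes a point from camera to tool coordinates, whose origin is the TCP and whose axes are the flange's). Camera axes: x right, y up, looking along -z (the intrinsics and any distortion apply to the point x, -y, -z); pixel columns grow to the right and rows downward; lengths in mm; the calibration is good to about 2 mm. A picture is of the moment at which its call begins: read the wrist's pose just before it.
- job.hand_in(): hands the job in; it is judged then, once.
The state is a dict: "clock": time; "joint_positions": joint angles; "qvel": joint speeds; "joint_efforts": joint torques, N m; "eef_pos": TCP position; "ee_rot": TCP orientation; "wrist_force": force on the tool from outside, world axes, zero at the start; "wrist_torque": the same for the moment, N m; "grip_width": finger opening in mm; "gripper_force": force on a finger pad.
Only numpy, scipy, OpenCV 4.12 (cv2) and the standard library are available. Lean on these libraries where they do the work, as an engineer would, in place of code of your own. Each camera call takes 0.05 s, during which the arm holds its last target. There are 200 camera calls.

## Working session

There is one attempt and no reset: what is moved stays moved. The work goes in short steps, Python scripts to look and compute and a shell command to move; the robot and the scene stay as the last step left them, time stands still between calls to the robot, and variables do not carry over. Pictures are saved under pics/ and viewed, at most 10 in all, crops included, and the job is handed in when it is done.

```bash
mkdir -p pics
python3 - <<'E'
from cell import arm,cams,job
import cv2
s=arm.state();print(s)
for n in ("side","top"):
    c=cams.capture(n);cv2.imwrite(f"pics/{n}0.png",c["pixels"]);print(n,c["fx"],c["cx"],c["cy"],c["cam_to_world"],[k for k in c])
E
```

```text
{'clock': 0.0, 'joint_positions': array([-1.54177398e+00,  2.59322511e-01,  1.53606072e+00,  2.85617136e-06,
        1.34800481e+00, -2.02828544e-01]), 'qvel': array([ 0.0014708 ,  0.00014156,  0.00110875,  0.00096863, -0.00095506,
        0.00023638]), 'joint_efforts': array([ 1.35304776e-04, -4.37310719e+01, -2.84006274e+01,  7.15788407e-02,
        4.16552264e-02, -1.49937200e-04]), 'eef_pos': array([ 126.38037781, -535.0646566 ,  403.93741432]), 'ee_rot': array([-3.13983463e+00, -3.64392035e-04,  2.31849939e-01]), 'wrist_force': array([-0.66673954,  0.29646361,  0.39363792]), 'wrist_torque': array([ 0.02733734,  0.04617481, -0.00329598]), 'gripper_force': 0.0, 'grip_width': 92.77240731141535}
side 612.6455022886355 325.92653307607765 232.63346414939815 [[-9.07292549e-01  2.52250629e-01 -3.36436995e-01  7.11798984e+01]
 [-4.20373822e-01 -5.24508711e-01  7.40389398e-01  9.84064533e+02]
 [ 1.02995569e-02  8.13179090e-01  5.81922407e-01  9.15327316e+02]
 [ 0.00000000e+00  0.00000000e+00  0.00000000e+00  1.00000000e+00]] ['pixels', 'range_z', 'fx', 'fy', 'cx', 'cy', 'cam_to_world']
top 470.3240724459892 320.5799047862489 242.62249104039742 [[ 1.24216618e-02  9.95173257e-01 -9.73441879e-02  4.38967747e+02]
 [-9.99776844e-01  1.40244256e-02  1.57980003e-02  3.63042096e+01]
 [ 1.70869437e-02  9.71262276e-02  9.95125385e-01  1.16657079e+03]
 [ 0.00000000e+00  0.00000000e+00  0.00000000e+00  1.00000000e+00]] ['pixels', 'range_z', 'fx', 'fy', 'cx', 'cy', 'cam_to_world']
```

View pics/side0.png

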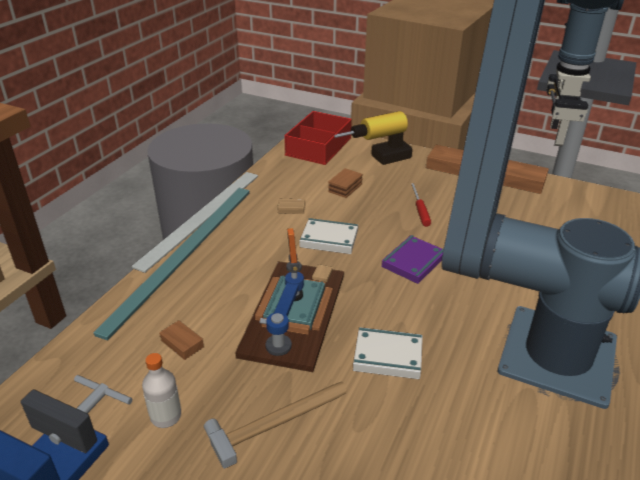

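View pics/top0.png

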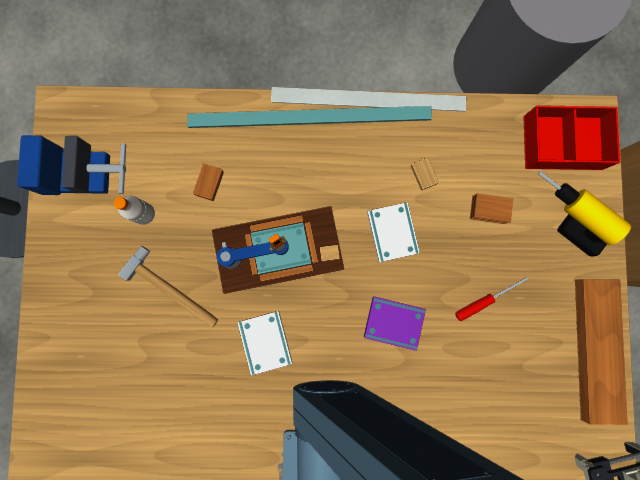

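Both views show the jig at top (278,250) and side (295,310). Orange things that could be mistaken for the lever are the glue cap (top 122,203; side 154,362) and the wooden stops. The lever is the upright bar at top (276,240) and side (293,247). I'll measure it with depth and check it in a close crop.

```bash
cat > h.py <<'E'
import numpy as np,cv2
from cell import arm,cams,job
from scipy.spatial.transform import Rotation as R
def cloud(c,M=None):
    M=c["cam_to_world"] if M is None else M
    v,u=np.mgrid[:480,:640]; z=c["range_z"]
    p=np.stack([(u-c["cx"])/c["fx"]*z,-(v-c["cy"])/c["fy"]*z,-z],-1)
    return p@M[:3,:3].T+M[:3,3]
def wrist():
    s=arm.state();T=np.eye(4);T[:3,:3]=R.from_euler("xyz",s["ee_rot"]).as_matrix();T[:3,3]=s["eef_pos"]
    c=cams.capture("wrist");return c,T@c["mount"]
def orange(c):
    h=cv2.cvtColor(c["pixels"],cv2.COLOR_BGR2HSV)
    return cv2.inRange(h,(5,190,120),(15,255,255))>0
E
python3 - <<'E'
from h import *
for n,(x0,x1,y0,y1) in dict(side=(270,320,215,285),top=(255,300,225,262)).items():
    c=cams.capture(n);P=cloud(c);m=orange(c);k=np.zeros_like(m);k[y0:y1,x0:x1]=1;m&=k&(c["range_z"]>0)
    p=P[m]; p=p[p[:,2]>90]
    print(n,len(p),p.min(0),p.max(0))
    for lo in range(100,240,15):
        q=p[(p[:,2]>=lo)&(p[:,2]<lo+15)]
        if len(q)>2:print(lo,len(q),np.median(q,0),np.ptp(q,axis=0))
    if n=="side":cv2.imwrite("pics/crop1.png",cv2.resize(c["pixels"][200:380,220:360],None,fx=3.2,fy=3.2,interpolation=2))
    # blue arm / steel
    h=cv2.cvtColor(c["pixels"],cv2.COLOR_BGR2HSV)
    b=(cv2.inRange(h,(100,120,60),(125,255,255))>0)&(P[...,2]>75)&(P[...,2]<115)&(P[...,0]>300)&(P[...,0]<650)&(abs(P[...,1])<400)
    q=P[b]
    if len(q): print("blue",len(q),q.min(0),q.max(0))
    # jig bed/top by dark brown
    j=(cv2.inRange(h,(0,60,20),(15,200,100))>0)&(abs(P[...,2]-18)<5)&(P[...,0]>300)&(P[...,0]<700)&(abs(P[...,1])<400)
    r=cv2.minAreaRect(P[j][:,:2].astype(np.float32));print("jig",r,cv2.boxPoints(r).tolist())
E
```

```text
side 47 [530.75482786 115.43696525 147.56105492] [543.88078136 131.09848845 217.9611396 ]
145 11 [533.03361652 126.1444895  150.6568965 ] [ 4.64672469  6.10347767 12.00510233]
160 14 [533.78376383 125.76543043 167.46062308] [ 6.06650376  5.88880701 11.77893244]
175 9 [534.3713245  126.15261968 180.48218266] [ 5.455736    7.97525384 13.4753241 ]
205 11 [540.4058118  121.95077754 214.8356472 ] [10.35282169 15.6615232  11.68091297]
blue 841 [489.20060775  98.50374468  75.10394353] [555.62029379 263.50336245 102.95115615]
jig ((541.3126831054688, -32.96337890625), (260.0888977050781, 733.5836791992188), 0.07647432386875153) [[410.77880859375, 333.654541015625], [411.7579345703125, -399.928466796875], [671.8465576171875, -399.581298828125], [670.867431640625, 334.001708984375]]
top 50 [531.95633442 105.91300779 210.52172088] [548.7458462  126.21878479 218.27673004]
205 50 [540.21548391 115.83700919 214.69702393] [16.78951178 20.305777    7.75500916]
blue 670 [489.57665569  95.71946438  76.79074712] [543.7394919  255.19189261 102.16795031]
jig ((553.9624633789062, -34.12225341796875), (724.2509765625, 270.2610778808594), 88.16390228271484) [[407.29864501953125, -391.732177734375], [677.4209594726562, -400.3914794921875], [700.6262817382812, 323.4876708984375], [430.50396728515625, 332.14697265625]]
```

View pics/crop1.png

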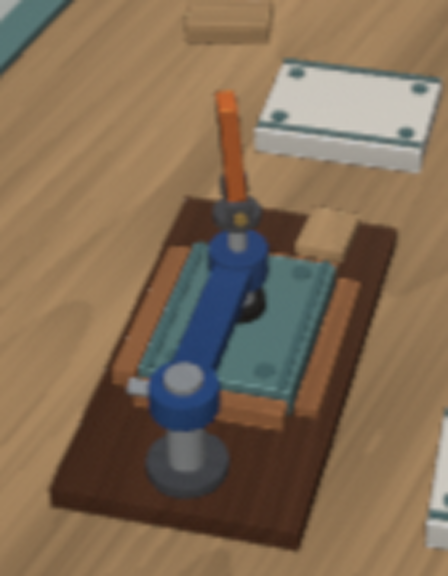

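The crop shows the upright orange lever at crop (230,145), its hinge pin facing the side camera, above the blue clamp arm and the teal block. It's the right object. Next I'll go close with the wrist camera.

```bash
python3 -c "
from h import *
c=cams.capture('wrist');print(np.round(c['mount'],3).tolist(),c['fx'])"
python3 -m pendant '0.12 0.15 0.3 0 0 0 1; 0.24 0.3 0.4 0 0 0 1; 0.36 0.45 0.4 0 0 0 1; 0.48 0.6 0.4 0 0 0 1; 0.6 0.75 0.4 0 0 0 1; 0.72 0.9 0.4 0 0 0 1; 0.8 1 0.4 0 0 0 1;0.8 1 0.4 0 0 0 1;0.8 1 0.4 0 0 0 1'
```

```text
[[-0.001, 0.967, 0.254, 70.362], [1.0, 0.001, -0.0, -0.26], [-0.0, 0.254, -0.967, 19.992], [0.0, 0.0, 0.0, 1.0]] 392.6290914329986
clock: 1.38
eef_pos: [445.5, -135.4, 564.9]
ee_rot: [3.141, -0.0, 0.232]
wrist_force: [0.5, 0.4, 0.6]
grip_width: 92.9
gripper_force: 0.0
```

```bash
python3 -m pendant '0.04 0.15 -0.05 0 0 0 1; 0.1 0.3 -0.1 0 0 0 1; 0.14 0.45 -0.14 0 0 0 1; 0.14 0.5 -0.14 0 0 0 1; 0.14 0.5 -0.14 0 0 0 1; 0.14 0.5 -0.14 0 0 0 1'
python3 - <<'E'
from h import *
c,M=wrist();P=cloud(c,M);m=orange(c)&(P[...,2]>90)&(np.hypot(P[...,0]-540,P[...,1]-116)<60)
v,u=np.nonzero(m);print(u.min(),u.max(),v.min(),v.max())
p=P[m]
for lo in range(140,230,10):
    q=p[(p[:,2]>=lo)&(p[:,2]<lo+10)]
    if len(q)>8:
        r=cv2.minAreaRect(q[:,:2].astype(np.float32));print(lo,len(q),q.mean(0).round(1),np.round(r[0],1),np.round(r[1],1),r[2])
cv2.imwrite("pics/w1.png",c["pixels"])
E
```

```text
clock: 2.12
eef_pos: [500.7, 62.2, 508.7]
ee_rot: [3.141, -0.0, 0.232]
wrist_force: [-0.4, -0.2, 0.2]
grip_width: 93.1
gripper_force: 0.0
230 261 150 174
210 398 [541.6 116.3 214.9] [541.3 117.7] [11.3 21.1] 34.304134368896484
```

View pics/w1.png

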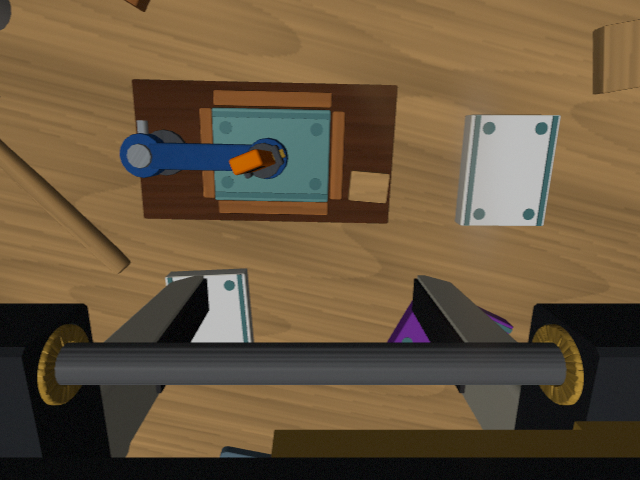

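The wrist view shows the lever top at (250,160) over the blue arm's end and the white look-alikes at (515,170) and (210,300). Lever top: (541.5, 117) at z 215, 11×21 mm, thin axis at 34.3°, which matches the sizes given. I'll grip from above at yaw 124.3°, which leaves about 3.5 rad of clockwise travel.

```bash
python3 -m pendant '0.05 0.07 0 0 0 0.23 1; 0.1 0.14 0 0 0 0.46 1; 0.1 0.14 0 0 0 0.69 1; 0.1 0.14 0 0 0 0.92 1; 0.1 0.14 0 0 0 1 1' >/dev/null
python3 -m pendant '0 0 0 0 0 0.23 1; 0 0 0 0 0 0.46 1; 0 0 0 0 0 0.69 1; 0 0 0 0 0 0.92 1; 0 0 0 0 0 1 1' >/dev/null
python3 -m pendant '0 0 0 0 0 0.23 1; 0 0 0 0 0 0.466 1; 0 0 0 0 0 0.466 1; 0 0 0 0 0 0.466 1'
python3 - <<'E'
from h import *
print(arm.state()["joint_positions"])
c,M=wrist();P=cloud(c,M);m=orange(c)&(P[...,2]>90)&(np.hypot(P[...,0]-540,P[...,1]-116)<60)
p=P[m]
for lo in range(140,230,10):
    q=p[(p[:,2]>=lo)&(p[:,2]<lo+10)]
    if len(q)>8:
        r=cv2.minAreaRect(q[:,:2].astype(np.float32));print(lo,len(q),q.mean(0).round(1),np.round(r[0],1),np.round(r[1],1),r[2])
v,u=np.nonzero(m);print(u.mean(),v.mean())
a,b=max(int(v.mean())-60,0),max(int(u.mean())-80,0)
cv2.imwrite("pics/w2.png",cv2.resize(c["pixels"][a:a+120,b:b+160],None,fx=4,fy=4,interpolation=2))
E
```

```text
clock: 3.92
eef_pos: [540.8, 117.8, 508.8]
ee_rot: [3.141, 0.0, 2.164]
wrist_force: [0.2, 1.0, 0.2]
grip_width: 92.7
gripper_force: 0.0
[ 1.28997027e-02  2.17865771e-01  1.33827035e+00 -1.50587951e-04
  1.58515681e+00 -5.79885848e-01]
210 444 [540.7 118.  214.9] [540.8 117.5] [11.  21.3] 34.0665168762207
309.6786516853933 234.71235955056179
```

View pics/w2.png

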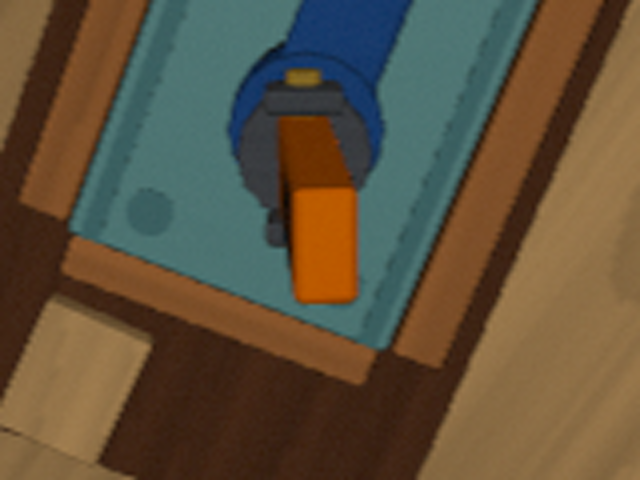

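The lever stands centred in the view at crop (325,245) and the second measurement agrees (540.8, 117.5, 34.1°). Going down to grip.

```bash
python3 -m pendant '0 0 -0.12 0 0 0 1; 0 0 -0.24 0 0 0 1; 0 0 -0.34 0 0 0 1; 0 0 -0.38 0 0 0 1; 0 0 -0.38 0 0 0 1;0 0 -0.38 0 0 0 1' 
python3 -c "
from h import *
print(arm.state()['wrist_torque'])"
python3 -m pendant '0 0 0 0 0 0 -0.5; 0 0 0 0 0 0 -1; 0 0 0 0 0 0 -1;0 0 0 0 0 0 -1; 0 0 0 0 0 0 -1' 45
python3 -c "
from h import *
print(arm.state()['wrist_torque'])"
```

```text
clock: 4.72
eef_pos: [541.5, 118.6, 358.4]
ee_rot: [3.139, 0.002, 2.168]
wrist_force: [0.4, 0.4, -0.3]
grip_width: 93.4
gripper_force: 0.0
[-0.04836274 -0.12987785  0.04075242]
clock: 5.35
eef_pos: [540.7, 118.7, 356.6]
ee_rot: [-3.142, -0.0, 2.169]
wrist_force: [0.2, -0.2, 0.8]
grip_width: 47.3
gripper_force: 0.0
[-0.01549239 -0.11799428  0.03059013]
```

```bash
python3 -m pendant '0 0 0 0 0 0 -1; 0 0 0 0 0 0 -1; 0 0 0 0 0 0 -1;0 0 0 0 0 0 -1; 0 0 0 0 0 0 -1; 0 0 0 0 0 0 -1; 0 0 0 0 0 0 -1' 45
python3 -c "
from h import *
print(arm.state()['wrist_torque'])"
```

```text
clock: 6.22
eef_pos: [538.5, 117.1, 356.2]
ee_rot: [-3.132, -0.001, 2.169]
wrist_force: [-10.2, -8.8, 7.4]
grip_width: 11.9
gripper_force: 45.0
[-1.85641228  2.15916157  0.01791457]
```

```bash
python3 -m pendant '-0.006 -0.004 0 0 0 0 -1; -0.006 -0.004 0 0 0 0 -1; -0.006 -0.004 0 0 0 0 -1' 45
python3 -c "
from h import *
print(arm.state()['wrist_torque'])"
```

```text
clock: 6.6
eef_pos: [537.3, 116.4, 356.2]
ee_rot: [-3.137, -0.0, 2.169]
wrist_force: [-5.7, -5.2, 3.0]
grip_width: 11.4
gripper_force: 45.0
[-1.08675637  1.0637819   0.10936554]
```

```bash
python3 -m pendant '-0.007 -0.006 0 0 0 0 -1; -0.007 -0.006 0 0 0 0 -1; -0.007 -0.006 0 0 0 0 -1' 45
python3 - <<'E'
from h import *
print(arm.state()['wrist_torque'])
c=cams.capture("top");P=cloud(c);m=orange(c)&(P[...,2]>120)&(np.hypot(P[...,0]-540,P[...,1]-116)<40);print(m.sum())
E
```

```text
clock: 6.98
eef_pos: [535.9, 115.2, 356.4]
ee_rot: [3.14, -0.001, 2.169]
wrist_force: [2.9, 5.3, -5.1]
grip_width: 12.0
gripper_force: 45.0
[ 0.89370867 -0.79468052  0.14232915]
0
```

```bash
cat >> h.py <<'E'
def look(name=None):
    c,M=wrist();P=cloud(c,M);m=orange(c)&(P[...,2]>130)&(np.hypot(P[...,0]-540,P[...,1]-116)<60)
    p=P[m];zt=p[:,2].max() if len(p) else 0;print("n",len(p),"ztop",zt)
    for lo in range(140,230,10):
        q=p[(p[:,2]>=lo)&(p[:,2]<lo+10)]
        if len(q)>8:
            r=cv2.minAreaRect(q[:,:2].astype(np.float32));print(lo,len(q),q.mean(0).round(1),np.round(r[0],1),np.round(r[1],1),round(r[2],1))
    if name: cv2.imwrite(f"pics/{name}.png",c["pixels"])
E
python3 -c "
from h import *
look('g1')"
```

```text
n 2438 ztop 267.22101931036366
140 111 [531.1 124.  145.8] [531.1 123.9] [10.6  1.1] 33.9
150 138 [531.1 124.  155.2] [531.1 123.9] [10.4  1.4] 34.2
160 165 [531.1 124.  165.2] [531.1 123.9] [10.6  1.3] 34.5
170 194 [531.  123.9 175.2] [531.2 123.8] [10.5  1.7] 35.7
180 230 [531.  123.9 185.2] [531.1 123.8] [10.6  1.7] 33.3
190 278 [531.1 123.9 195.1] [531.1 123.9] [10.6  1.6] 33.9
200 338 [531.1 123.9 205.2] [531.  123.9] [10.8  1.8] 33.7
210 956 [532.7 121.1 214.5] [533.1 120.4] [11.5  9.7] 34.5
```

View pics/g1.png

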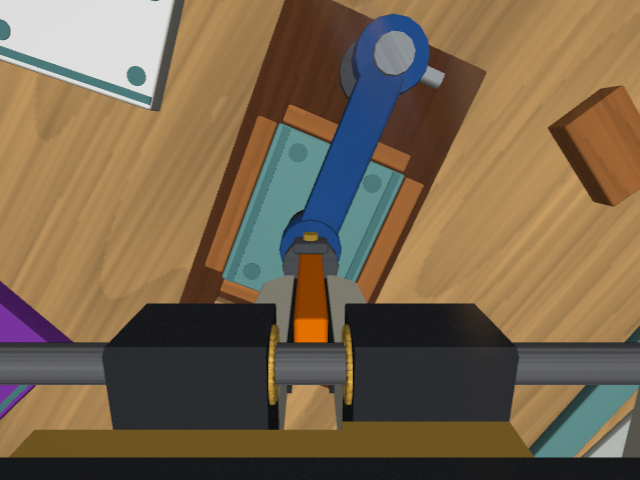

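The picture shows both fingers on the lever at (311,330). Its end face is at a constant (531.1,123.9) for z 145–205, so the lever is upright with its axis near (537,115). I'll start screwing in equal steps of 0.236 rad, with a like reading after each.

```bash
cat > t.py <<'E'
from h import *
s=arm.state();print("T",s["clock"],"yaw",s["ee_rot"][2].round(4),"tz",s["wrist_torque"][2].round(3),"F",s["wrist_force"].round(1),"p",s["eef_pos"].round(1),"w",round(s["grip_width"],1))
E
python3 t.py; python3 -m pendant '0.002 0 0 0 0 0 -1; 0.002 0 -0.001 0 0 -0.15 -1;0.002 0 -0.0024 0 0 -0.3 -1; 0.002 0 -0.0024 0 0 -0.3 -1; 0.002 0 -0.0024 0 0 -0.3 -1' 50 >/dev/null; python3 t.py
python3 -m pendant '0 0 -0.001 0 0 -0.15 -1;0 0 -0.0024 0 0 -0.3 -1; 0 0 -0.0024 0 0 -0.3 -1; 0 0 -0.0024 0 0 -0.3 -1' >/dev/null; python3 t.py
```

```text
T 7.075 yaw 2.1687 tz 0.079 F [ 2.7  4.  -4.8] p [535.9 115.3 356.4] w 11.8
T 7.7 yaw 1.9327 tz -0.119 F [ 2.9  5.6 -4.2] p [536.5 115.3 355.4] w 11.6
T 8.2 yaw 1.6971 tz -0.111 F [ 2.6  5.9 -5.9] p [536.6 115.3 354.5] w 11.5
```

```bash
python3 -m pendant '0 0 -0.001 0 0 -0.15 -1;0 0 -0.0024 0 0 -0.3 -1' >/dev/null; python3 t.py;  python3 -m pendant '0 0 0 0 0 0 -1;0 0 0 0 0 0 -1' >/dev/null; python3 t.py
python3 -m pendant '0 0 -0.001 0 0 -0.15 -1;0 0 -0.0024 0 0 -0.3 -1' >/dev/null; python3 t.py;  python3 -m pendant '0 0 0 0 0 0 -1;0 0 0 0 0 0 -1' >/dev/null; python3 t.py
```

```text
T 8.45 yaw 1.4584 tz 0.257 F [ 4.   5.6 -4.2] p [536.8 115.3 353.6] w 11.8
T 8.7 yaw 1.4614 tz -0.111 F [ 3.9  5.6 -4.8] p [536.8 115.3 353.6] w 11.8
T 8.95 yaw 1.2227 tz 0.236 F [ 4.   5.  -4.8] p [536.9 115.3 352.6] w 11.9
T 9.2 yaw 1.2258 tz -0.118 F [ 4.5  4.8 -5.6] p [536.9 115.3 352.6] w 11.7
```

```bash
for i in 1; do python3 -m pendant '0 0 -0.001 0 0 -0.15 -1;0 0 -0.0024 0 0 -0.3 -1' >/dev/null; python3 t.py;  python3 -m pendant '0 0 0 0 0 0 -1;0 0 0 0 0 0 -1' >/dev/null; python3 t.py; done
python3 -m pendant '0 0 -0.001 0 0 -0.15 -1;0 0 -0.0024 0 0 -0.3 -1' >/dev/null; python3 t.py;  python3 -m pendant '0 0 0 0 0 0 -1;0 0 0 0 0 0 -1' >/dev/null; python3 t.py
```

```text
T 9.45 yaw 0.9871 tz 0.199 F [ 5.5  5.2 -5.4] p [537.1 115.2 351.7] w 11.7
T 9.7 yaw 0.9902 tz -0.079 F [ 4.   4.5 -5.6] p [537.1 115.1 351.7] w 11.3
T 9.95 yaw 0.7514 tz 0.277 F [ 5.2  4.7 -6.4] p [537.2 115.1 350.8] w 11.7
T 10.2 yaw 0.7545 tz -0.106 F [ 4.3  4.4 -6.3] p [537.2 115.  350.8] w 11.6
```

```bash
python3 -m pendant '0 0 -0.001 0 0 -0.15 -1;0 0 -0.0024 0 0 -0.3 -1' >/dev/null; python3 t.py;  python3 -m pendant '0 0 0 0 0 0 -1;0 0 0 0 0 0 -1' >/dev/null; python3 t.py
python3 -m pendant '0 0 -0.001 0 0 -0.15 -1;0 0 -0.0024 0 0 -0.3 -1' >/dev/null; python3 t.py;  python3 -m pendant '0 0 0 0 0 0 -1;0 0 0 0 0 0 -1' >/dev/null; python3 t.py
```

```text
T 10.45 yaw 0.516 tz 0.29 F [ 5.2  3.6 -5.7] p [537.3 115.  349.9] w 11.5
T 10.7 yaw 0.519 tz -0.059 F [ 5.8  4.6 -6. ] p [537.3 114.9 349.9] w 12.1
T 10.95 yaw 0.2805 tz 0.434 F [ 6.   2.8 -4.6] p [537.3 114.8 349.1] w 11.6
T 11.2 yaw 0.2836 tz 0.035 F [ 5.3  3.4 -5. ] p [537.3 114.7 349.1] w 11.9
```

Run:
```python
from h import *
print([round(float(arm.state()['wrist_torque'][2]),3) for _ in range(5)])
a=[]
for _ in range(12): cams.capture("wrist"); a.append(arm.state()['wrist_torque'][2])
print(np.round(a,3),np.mean(a)); look()
```

```text
[0.035, 0.035, 0.035, 0.035, 0.035]
[ 0.063  0.015  0.091  0.096  0.046  0.014  0.037 -0.007  0.002  0.008
  0.004  0.031] 0.0334138624223005
n 544 ztop 260.13094398437374
140 12 [545.6 122.6 144.8] [545.5 122.7] [0.4 2.2] 65.9
150 18 [545.6 122.7 154.8] [545.5 122.6] [0.7 2.2] 72.9
160 21 [545.4 122.7 165.4] [545.1 122.8] [0.6 2.3] 71.2
170 23 [545.6 122.7 175.5] [545.5 122.6] [0.7 2.2] 76.8
180 31 [545.5 122.7 185.7] [545.3 122.7] [0.6 2.2] 82.0
190 34 [545.5 122.7 195.5] [545.4 122.8] [0.7 2.1] 65.3
200 357 [545.1 117.4 206.9] [543.4 116.9] [ 9.5 11.4] 16.8
```

Settled readings average +0.033 against a free baseline of −0.107. That is a shift of about 0.14 N·m, so the foot is snug. Now I'll let go in place, open wide and rise a little. The trailing finger will then push the lever towards 106°, since it didn't yield the other way.

```bash
python3 -m pendant '0 0 0 0 0 0 0; 0 0 0 0 0 0 1; 0 0 0 0 0 0 1;0 0 0 0 0 0 1;0 0 0 0 0 0 1;0 0 0.03 0 0 0 1;0 0 0.063 0 0 0 1;0 0 0.063 0 0 0 1;0 0 0.063 0 0 0 1' >/dev/null; python3 t.py; python3 -c "
from h import *
look()"
```

```text
T 12.975 yaw 0.2837 tz 0.012 F [-0.6 -0.1 -0.3] p [536.3 114.7 374.3] w 92.2
n 1346 ztop 209.35078093632671
200 1346 [537.7 115.1 207.5] [537.2 114.9] [21.7 11.2] 16.0
```

```bash
python3 -m pendant '-0.008 0.029 0 0 0 0 1;-0.017 0.058 0 0 0 0 1;-0.025 0.086 0 0 0 0 1;-0.029 0.098 0 0 0 0 1;-0.029 0.098 0 0 0 0 1' >/dev/null; python3 t.py
python3 -m pendant '-0.004 0.012 0 0 0 0 1;-0.004 0.012 0 0 0 0 1' >/dev/null; python3 t.py; python3 -c "
from h import *
look()"
```

```text
T 13.65 yaw 0.2845 tz 0.052 F [ 0.1 -2.9 -0.7] p [524.7 153.9 374. ] w 93.1
T 13.9 yaw 0.2833 tz 0.077 F [  4.5 -13.6  -3. ] p [524.1 156.2 373.8] w 93.0
n 1357 ztop 209.38725052059158
200 1348 [537.4 116.5 207.5] [537.1 115.9] [21.4 11.6] 16.0
```

It resists at 14 N without moving, so that side is the upright stop. I'll push the other way with the opposite finger.

```bash
python3 -m pendant '0.03 -0.1 0 0 0 0 1;0.055 -0.19 0 0 0 0 1;0.06 -0.205 0 0 0 0 1;0.06 -0.205 0 0 0 0 1' >/dev/null; python3 t.py
python3 -m pendant '0.004 -0.012 0 0 0 0 1;0.004 -0.012 0 0 0 0 1' >/dev/null; python3 t.py; python3 -c "
from h import *
look()"
```

```text
T 14.45 yaw 0.2826 tz -0.019 F [-0.   0.7 -0.6] p [547.1  76.8 374. ] w 93.3
T 14.7 yaw 0.2847 tz 0.045 F [-1.1  1.5  1.7] p [548.4  72.7 374.2] w 92.8
n 1326 ztop 209.2304221437224
200 1325 [538.8 111.5 207.4] [538.1 112.4] [21.1 13.2] 16.6
```

It yields here, so the fold direction is −74°. Following the lever's arc.

```bash
python3 -m pendant '0.005 -0.018 -0.001 0 0 0 1;0.01 -0.036 -0.004 0 0 0 1;0.016 -0.056 -0.01 0 0 0 1;0.022 -0.076 -0.02 0 0 0 1;0.027 -0.094 -0.032 0 0 0 1;0.032 -0.11 -0.047 0 0 0 1;0.032 -0.11 -0.047 0 0 0 1' >/dev/null; python3 t.py
python3 -c "
from h import *
look()"
```

```text
T 15.625 yaw 0.2828 tz -0.047 F [-0.4 -0.  -0.2] p [561.7  27.1 354.5] w 93.2
n 2530 ztop 179.1719905255338
140 672 [542.8 102.3 144.8] [541.5 101.4] [21.4 15.9] 16.8
150 343 [550.8  91.3 154. ] [551.7  90.6] [11.  19.7] 42.5
160 265 [555.1  75.5 165.7] [549.4  75.1] [21.7 16.2] 11.2
170 678 [553.9  62.2 174.9] [552.4  63.2] [21.7 11.5] 14.4
```

```bash
python3 -m pendant '0.004 -0.014 -0.018 0 0 0 1;0.007 -0.025 -0.037 0 0 0 1;0.009 -0.03 -0.05 0 0 0 1;0.01 -0.035 -0.065 0 0 0 1;0.011 -0.038 -0.078 0 0 0 1;0.012 -0.04 -0.09 0 0 0 1;0.012 -0.04 -0.094 0 0 0 1;0.012 -0.04 -0.094 0 0 0 1' >/dev/null; python3 t.py
python3 -c "
from h import *
look()"
```

```text
T 16.675 yaw 0.284 tz 0.137 F [-4.   1.9 13.6] p [566.3  12.1 319.4] w 92.8
n 3861 ztop 135.74951388314497
```

```bash
python3 -m pendant '0 0 -0.006 0 0 0 1;0 0 -0.01 0 0 0 1;0 0 -0.01 0 0 0 1' >/dev/null; python3 t.py
python3 -m pendant '0 0 0.05 0 0 0 1;0 0 0.15 0 0 0 1;0 0 0.3 0 0 0 1;0 0 0.4 0 0 0 1;0 0 0.4 0 0 0 1;0 0 0.4 0 0 0 1' >/dev/null; python3 t.py
python3 - <<'E'
from h import *
c,M=wrist();P=cloud(c,M);m=orange(c)&(P[...,2]>115)&(np.hypot(P[...,0]-550,P[...,1]-75)<70)
p=P[m];s=(p[:,:2]-[537.2,114.9])@[0.281,-0.96]
for a in range(0,90,15):
    q=p[(s>=a)&(s<a+15)]
    if len(q)>5: print(a,len(q),np.median(q,0).round(1))
cv2.imwrite("pics/end.png",c["pixels"])
E
```

```text
T 17.1 yaw 0.2842 tz 0.307 F [-7.1  2.6 27.9] p [566.7  12.3 318.2] w 93.1
T 17.85 yaw 0.2836 tz 0.029 F [-0.7 -0.5  0.2] p [566.1  11.7 472.4] w 93.2
0 446 [539.9 107.8 133.8]
15 451 [544.6  93.5 133.7]
30 348 [548.   80.7 133.8]
45 153 [559.6  65.4 133.7]
60 249 [560.6  47.6 133.7]
75 138 [559.7  41.2 133.7]
```

View pics/end.png

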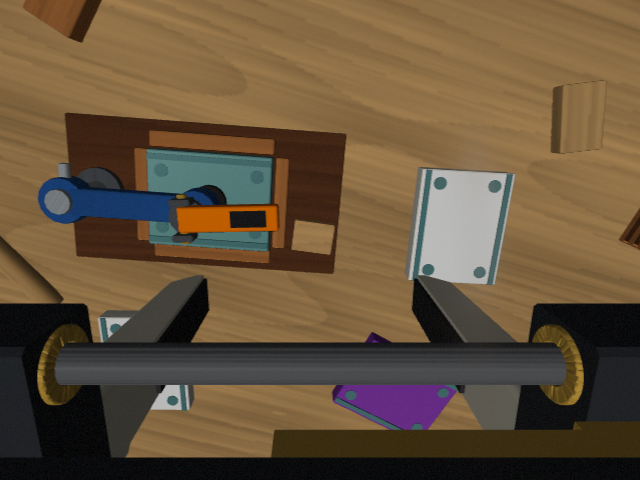

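The lever (225,218) lies level at z 133.7 along its whole length, the block sits between its stops, and the robot is clear.

```bash
python3 -c "
from cell import job
print(job.hand_in())"
```

```text
the job is handed in; nothing more can be done
None
```

I handed the job in at about 18 s of the 72 s: the clamp is snug (torque shift about 0.14 N·m), the lever is folded flat and the gripper is clear. The foot force can't be read directly and the hand-in returned no verdict; I estimate about 53 N, inside the 25–66 N window.

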